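# Go / no-go check of a dust port adapter

## Task

Check the bore of the blue dust port adapter with the aluminium plug gauge: slide the long go end in until its collar is fully home against the rim and keep it there a moment, then draw it out and press the short no-go end centrally against the mouth of the same bore, with a light steady push of about 10 N for a second, its small nose inside the bore and its full diameter refused. Then lay the gauge back in its V rest and let go. The adapter is delicate, so feel your way and never push on it with more than 30 N, do not drop the gauge, and leave the other things on the bench alone.

Things in the scene. Friction and masses are not known exactly. Their poses are not given: they have to be found in the camera images.
- gauge: Loose double-ended aluminium plug gauge, 151 mm long, about 0.2 kg, lying level in the V rest at the start. Origin: on its axis at the middle of the plain round handle (20 mm diameter, y = -50 to +50 mm). Its +y runs along the gauge to the go end. The long go end lies at the +y side, behind a 40 mm collar; the short no-go end at the -y side.
- go_tip (a point): Centre of the go end's face, 84 mm from the gauge's origin along its +y. The go member is 30.4 mm in diameter, from y = 56 to 84 mm, its front edge chamfered 1.5 mm. Behind it sits the collar, 40 mm diameter, from y = 50 to 56 mm.
- nogo_tip (a point): Centre of the no-go end's face, 67 mm from the gauge's origin along its -y. It has a small centring nose, 27 mm diameter and 5 mm long (y = -67 to -62 mm); behind it the no-go member, 36 mm diameter (y = -62 to -50 mm).
- holder: Fixed, rigid holder on a locked turntable (disc 170 mm diameter, 18 mm high). Two wooden jaws (tops 90 mm above the bench, 36 mm long in y, outer faces 50 mm either side in x) clamp the blue adapter. Origin: centre of the disc's underside, on the bench. Its y axis is level and parallel to the adapter's bore.
- bore (a point): Nominal centre of the bore, 70 mm above the holder's origin, y along the bore. The adapter is a rigid blue plastic tube, 50 mm long in y, outside diameter 48 mm (beads 53 mm), with a sharp-edged through bore of 32 mm, open at both sides. It was clamped by eye: the real axis lies up to 3.5 mm off this point in x and in z, not measured; find it by feel or by sight.
- rim_a (a point): Nominal centre of the adapter's mouth at the -y side, 25 mm from point bore; the flat rim lies in this plane. Go end fully home from here: collar on the rim, gauge origin 56 mm outside this point along y. No-go end properly offered: nose 5 mm in, its 36 mm shoulder on the rim, gauge origin 62 mm outside; a nose stopped by the rim stands 67 mm outside.
- rim_b (a point): The same at the +y side of the adapter, 25 mm from point bore. Either mouth may be used for either end of the gauge.
- rest: Fixed dark wooden rest with two V notches that carry the gauge's handle; base 90 x 100 mm, 10 mm high. Origin: centre of its underside, on the bench. The notches are 10 mm thick, centred 37 mm either side of the middle along its y, and 57 mm high at the top, leaving a 64 mm gap between them for fingers.
- rest_seat (a point): Where the gauge's origin belongs when it lies in the rest: 50 mm above the rest's origin. Its y axis is the direction of the gauge's axis. The gauge can sit up to 8 mm further either way along y before its shoulders meet the notches.
- sander: Yellow cordless sander, 124 mm pad, 126 mm high; bystander. Origin: centre of its underside.
- jar: Glass jar with a twist cap, 72 mm diameter, 95 mm high; bystander. Origin: centre of its underside.
- dog0: Aluminium bench dog, 30 mm diameter, 60 mm high, standing; bystander. Origin: centre of its underside.
- dog1: The other aluminium bench dog, same size; bystander. Origin: centre of its underside.
Not all that is in view belongs to the job. What is shaped like the holder but green or purple is not meant. Several things have the shape of the gauge; the one meant has the colours described above.

How it is judged (in metres and radians):
On the way, in this order (a step that is already met when the one before it is completed fails the run):
1. the go end is in the bore with its collar home against the rim (within 2 mm), held for 0.3 s (distance between go_tip and bore below 0.0085 m and distance between gauge and bore below 0.0832 m and angle between the y axis of gauge and the y axis of bore, either way round below 0.1 rad), for 0.3 s.
2. the no-go end is pressed centrally against the mouth of the bore, its nose inside and its shoulder refused, with more than 4 N, for 0.4 s (distance between nogo_tip and bore between 0.015 and 0.0235 m and angle between the y axis of gauge and the y axis of bore, either way round below 0.1 rad and contact force between gauge and holder above 4 N), for 0.4 s.
At the end, for the whole second after the job is handed in: The gauge lies at rest in the V rest, either way round: its origin within 13 mm of the seat point and within 6 mm of its height, its axis within 0.12 rad of the notches' line (distance between gauge and rest_seat below 0.013 m and z of gauge in the frame of rest_seat between -0.006 and 0.006 m and angle between the y axis of gauge and the y axis of rest_seat, either way round below 0.12 rad and linear speed of gauge below 0.01 m/s and angular speed of gauge below 0.1 rad/s); the robot touches nothing.
It fails at once if the gauge pushes on the adapter or its holder with more than 30 N (contact force between gauge and holder above 30 N).
It fails at once if the gauge is dropped (its middle falls below 38 mm above the bench) (height (world z) of gauge below 0.038 m).
It fails at once if a bystander (sander, jar or bench dog) is moved by more than 20 mm (distance of any of sander, jar, dog0, dog1 from where it was at the start of the episode above 0.02 m).
It also fails if it takes over 72 s, if anything falls off the work surface, if the arm or the gripper's body presses on something with over 40 N, if the wrist force passes 120 N, or if a joint passes its speed limit or range.

## Robot

A 6-joint arm with a two-finger parallel gripper is mounted at the origin on the work surface. World frame = base frame: x ahead of the robot, y to its left, z up, the work surface at z = 0. Lengths are in m, angles in degrees, forces in N, time in s.
With the tool pointing down it reaches from about 0.4 to 0.825 m from the base axis. Payload 7 kg.
Tool frame: the origin (TCP) lies midway between the tips of the shut fingers; the grasp point (between the pads) lies ctrl.tcp_to_grasp behind it (ctrl.tcp_to_grasp is the distance from the TCP to the grasp point, in m); z points along the fingers, y is the line along which they close (so a half turn about z gives the same grasp; the last joint's range is limited). The gripper opens to 88 mm and grips with 3 to 60 N. Pads are 19 mm wide; open, the fingers measure 130 mm over their backs; the gripper's body (78 mm by 193 mm) begins 47 mm behind the grasp point.
Start: joints at [-55.113, 20.546, 0.682, 0, -70.136, -16.507], TCP at [0.213, -0.641, 0.227] pointing down, gripper open.
Joint ranges: [-176.03, 176.03], [-82.01, 121.73], [-58.28, 71.71], [-173.87, 95.51], [-174.79, -0.11], [-173.66, 173.66]. Speed limits (degrees/s): [136.94, 136.94, 172.46, 180, 180, 180].

## Interface

Orientations are given as [roll, pitch, yaw] about the fixed x, y, z axes, in that order (R = Rz(yaw) Ry(pitch) Rx(roll)).
In Python, from plant import ctrl, imaging, close_job gives the robot as it stands.
- The arm moves only by the shell command python3 -m crank 'ROWS'. ROWS is JSON, a list of rows, each a list of 3 entries, a list of its own where there are three numbers: the shift along the world's x, y, z in m, then the turn, a rotation vector about the world's x, y, z in degrees, then the opening, from -1 (shut) to 1 (fully open), so that 0 is half open. A call has 1 to 12 rows; each row shifts and turns the commanded pose from where the row before left it; what a row does not reach is not made up. A row lasts 1/10 s, in which the tool goes at most 50 mm and 8.59 degrees, less where a joint would pass 70% of its speed; a pose out of reach is approached as far as the arm can. A call is refused whole if a number of a shift passes 0.05 or a number of a turn 8.59, either way. A call with a gripper value outside its range is refused whole. The fingers move at their own pace and stop on an object; the grip force is fixed at half the most. Time passes only in rows, so rows that do not move let the fingers close. It gives the time, the measured TCP pose, the force, the opening and the grip force at its end, in the units of the state.
- ctrl.get_obs(): the state, without advancing time (a new reading comes with each control period).
- imaging.snapshot(name): name is "scene" or "top" or "wrist"; returns (picture, depth): 420x560x3 uint8, blue, green, red; 420x560 float32, m along the optical axis (not along the pixel's ray), 0 where there is no reading.
- imaging.camera_model(name): a dict with "mtx" (3x3 intrinsics, pixels), "R" (3x3) and "t" (3): a world point X has camera coordinates R X + t. Camera axes: x right, y down, z forward; pixel columns grow to the right and rows downward; lengths in m; the calibration is good to about 2 mm. The wrist camera is an equidistant fisheye: a pixel r from the principal point sees the ray r / f radians off the axis. A picture is of the moment at which its call begins: read the wrist's pose just before it. camera_model takes no time and is no camera call; for the wrist camera it gives the pose at the moment of the call.
- close_job(): hands the job in; it is judged then, once.
The state is a dict: "clock": time; "joint_pos": joint angles; "qvel": joint speeds; "tau": joint torques, N m; "tool_pos": TCP position; "orientation": TCP orientation; "force": force on the tool from outside, world axes, zero at the start; "moment": the same for the moment, N m; "opening": finger opening in m; "gripper_force": force on a finger pad.
Only numpy, scipy, OpenCV 4.12 (cv2) and the standard library are available. Lean on these libraries where they do the work, as an engineer would, in place of code of your own. Each camera call takes 0.05 s, during which the arm holds its last target. There are 200 camera calls.

## Working session

There is one attempt and no reset: what is moved stays moved. The work goes in short steps, Python scripts to look and compute and a shell command to move; the robot and the scene stay as the last step left them, time stands still between calls to the robot, and variables do not carry over. Pictures are saved under pics/ and viewed, at most 10 in all, crops included, and the job is handed in when it is done.

```bash
ls; mkdir -p pics
python3 - <<'E'
from plant import ctrl, imaging
import cv2,numpy as np
print(ctrl.get_obs(), ctrl.tcp_to_grasp)
for n in ("scene","top"):
    p,d=imaging.snapshot(n); cv2.imwrite(f"pics/{n}0.png",p); np.savez(f"pics/{n}0.npz",p=p,d=d)
    m=imaging.camera_model(n); print(n,{k:np.round(np.array(v),3).tolist() for k,v in m.items() if k in("mtx","R","t")}, (d>0).mean())
E
```

```text
pics
{'clock': 0.0, 'joint_pos': array([-5.51132467e+01,  2.05928566e+01,  6.33760803e-01, -1.99960440e-02,
       -7.01358613e+01, -1.65054394e+01]), 'qvel': array([ 0.08601972,  0.00171067,  0.00720106, -0.13224111,  0.01697521,
       -0.06568753]), 'tau': array([ 7.12865040e-04, -5.82715380e+01,  2.93082529e+01,  6.99788824e+00,
        6.97790732e-03, -1.24563471e-04]), 'tool_pos': array([ 0.21265708, -0.64011039,  0.22560694]), 'orientation': array([ 1.79903615e+02, -8.95769826e-03, -1.61625489e+02]), 'force': array([ 0.8603695 , -0.06104241,  0.88015796]), 'moment': array([-0.00776851,  0.02863179,  0.00055389]), 'gripper_force': 0.0, 'opening': 0.08777845786545202} 0.0188
scene {'mtx': [[527.969, 0.0, 271.89], [0.0, 527.969, 213.005], [0.0, 0.0, 1.0]], 'R': [[-0.149, 0.989, -0.019], [0.795, 0.108, -0.597], [-0.589, -0.104, -0.802]], 't': [0.078, -0.399, 1.526]} 0.9959821428571428
top {'mtx': [[418.251, 0.0, 279.278], [0.0, 418.251, 210.375], [0.0, 0.0, 1.0]], 'R': [[-0.026, -0.999, -0.018], [-0.987, 0.029, -0.159], [0.159, 0.014, -0.987]], 't': [0.056, 0.552, 1.154]} 0.9962244897959184
```

View pics/scene0.png

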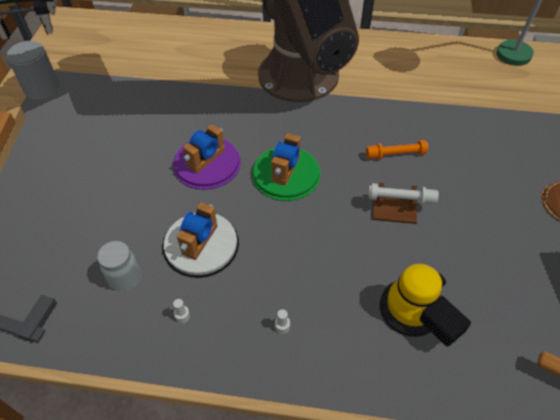

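View pics/top0.png

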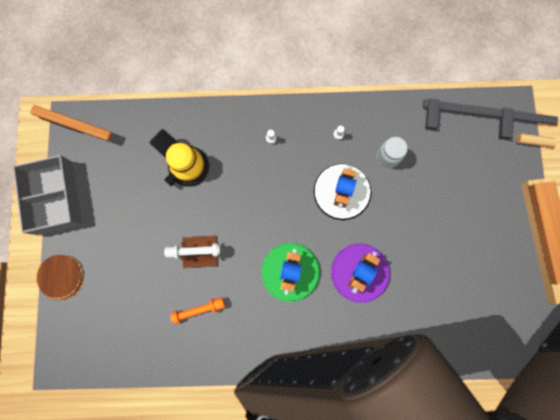

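The aluminium gauge lies in the brown rest at scene (403,193) / top (192,251). Look-alikes are the orange gauge, scene (397,150) / top (199,311), which is the wrong colour. The holder I want is the white disc, scene (200,240) / top (342,191). The green disc, scene (286,172), and the purple disc, scene (206,160), are not meant. The bench dogs are at scene (181,311) and (282,322), the jar at (119,265) and the sander at (418,300).

```bash
cat > h.py <<'E'
import numpy as np, cv2
from plant import ctrl, imaging
def ray(m,uv):
    K=np.array(m["mtx"]);R=np.array(m["R"]);t=np.array(m["t"])
    d=np.array([(uv[0]-K[0,2])/K[0,0],(uv[1]-K[1,2])/K[1,1],1.]) if not m.get("fish") else fish(K,uv)
    return -R.T@t, R.T@d/np.linalg.norm(d)
def fish(K,uv):
    a=np.array([(uv[0]-K[0,2])/K[0,0],(uv[1]-K[1,2])/K[1,1]]);r=np.linalg.norm(a)
    return np.array([*(a/r*np.sin(r)),np.cos(r)])
def plane(m,uv,z):
    c,d=ray(m,uv); return c+d*(z-c[2])/d[2]
def tri(*obs):
    A=np.zeros((3,3));b=np.zeros(3);L=[ray(*o) for o in obs]
    for c,d in L:
        P=np.eye(3)-np.outer(d,d);A+=P;b+=P@c
    X=np.linalg.solve(A,b); return X,[np.linalg.norm((np.eye(3)-np.outer(d,d))@(X-c)) for c,d in L]
def wrist():
    m=dict(imaging.camera_model("wrist"));m["fish"]=True
    p,d=imaging.snapshot("wrist");return m,p,d
def blob(mask,near=None,amin=30):
    n,l,s,c=cv2.connectedComponentsWithStats(mask.astype(np.uint8))
    return [(i,s[i].tolist(),c[i].round(2).tolist()) for i in range(1,n) if s[i,4]>amin],l
E
python3 - <<'E'
from h import *
S=np.load("pics/scene0.npz");T=np.load("pics/top0.npz")
ms=imaging.camera_model("scene");mt=imaging.camera_model("top")
def near(m,c,r=60):
    g=np.zeros(m.shape,bool);g[max(0,c[1]-r):c[1]+r,max(0,c[0]-r):c[0]+r]=1;return m&g
def big(m):
    b,l=blob(m);b.sort(key=lambda q:-q[1][4]);return b[0],l==b[0][0]
out={}
for n,D,m,hc,gc in(("s",S,ms,(200,240),(403,193)),("t",T,mt,(342,191),(192,251))):
    hsv=cv2.cvtColor(D["p"],cv2.COLOR_BGR2HSV);h,s,v=[hsv[...,i].astype(int) for i in range(3)]
    blue,_=big(near((h>100)&(h<125)&(s>140)&(v>70),hc,40))
    white=near((s<45)&(v>150),hc,48);b2,w=big(white)
    cn=np.vstack([np.argwhere(w)[:,::-1]]).astype(np.int32);el=cv2.fitEllipse(cv2.convexHull(cn))
    g,gm=big(near((s<50)&(v>130),gc,45)); pts=np.argwhere(gm)[:,::-1].astype(np.float32)
    (cx,cy),(wd,ht),an=cv2.minAreaRect(pts); box=cv2.boxPoints(((cx,cy),(wd,ht),an))
    if wd<ht: e=np.array([np.sin(np.radians(an)),-np.cos(np.radians(an))])*ht/2
    else: e=np.array([np.cos(np.radians(an)),np.sin(np.radians(an))])*wd/2
    e1,e2=np.array([cx,cy])-e,np.array([cx,cy])+e
    if e1[0]>e2[0]:e1,e2=e2,e1
    print(n,blue,el,g,e1,e2); out[n]=(blue[2],el[0],e1,e2)
print("blue",tri((ms,out["s"][0]),(mt,out["t"][0])))
for n,m in(("s",ms),("t",mt)): print("disc",plane(m,out[n][1],.018))
a=tri((ms,out["s"][2]),(mt,out["t"][3]));b=tri((ms,out["s"][3]),(mt,out["t"][2]));print("ends",a,b,np.linalg.norm(a[0]-b[0]))
a=tri((ms,out["s"][2]),(mt,out["t"][2]));b=tri((ms,out["s"][3]),(mt,out["t"][3]));print("ends",a,b)
for n,m in(("s",ms),("t",mt)): print("g z.05",plane(m,out[n][2],.05),plane(m,out[n][3],.05))
E
```

```text
s (1, [181, 212, 31, 30, 556], [197.1, 225.17]) ((200.02215576171875, 242.12319946289062), (58.70674133300781, 71.77725982666016), 77.1747817993164) (1, [369, 183, 51, 15, 380], [392.47, 191.25]) [368.91797368 188.76362559] [419.18133052 191.10145619]
t (1, [336, 177, 20, 19, 283], [345.52, 185.7]) ((342.13165283203125, 190.71908569335938), (54.371883392333984, 55.5882453918457), 104.03861999511719) (1, [147, 206, 90, 90, 7060], [189.57, 250.29]) [191.5 206. ] [191.5 295. ]
blue (array([ 0.61265519, -0.14684044,  0.07706165]), [np.float64(0.0008855280454406302), np.float64(0.0008855280454406998)])
disc [ 0.61662016 -0.14637787  0.018     ]
disc [ 0.61087472 -0.14580095  0.018     ]
ends (array([ 0.3255019 ,  0.26929049, -0.06875882]), [np.float64(0.04697379944976939), np.float64(0.046973799449769434)]) (array([0.54922195, 0.27895275, 0.18305016]), [np.float64(0.01694040398431391), np.float64(0.01694040398431385)]) 0.3369744563194869
ends (array([0.550264  , 0.22894325, 0.19046094]), [np.float64(0.03043661919735023), np.float64(0.03043661919735025)]) (array([ 0.31659442,  0.33848393, -0.09114367]), [np.float64(0.016176123899362734), np.float64(0.016176123899362675)])
g z.05 [0.44135753 0.21197841 0.05      ] [0.43302627 0.32478281 0.05      ]
g z.05 [0.57248222 0.29185597 0.05      ] [0.32182023 0.29000626 0.05      ]
```

```bash
python3 - <<'E'
from h import *
m=imaging.camera_model("wrist");R=np.array(m["R"]);o=ctrl.get_obs()
from scipy.spatial.transform import Rotation as Ro
Rt=Ro.from_euler("xyz",o["orientation"],degrees=True).as_matrix()
c=-R.T@np.array(m["t"]);print(m["mtx"],"cam in tool",Rt.T@(c-o["tool_pos"]),"axis in tool",Rt.T@R[2], "x",Rt.T@R[0])
E
python3 -m crank '[[[0.035,0.035,0.005],[0,0,0],1],[[0.035,0.035,0.005],[0,0,0],1],[[0.035,0.035,0.005],[0,0,0],1],[[0.035,0.035,0.005],[0,0,0],1],[[0.035,0.035,0.005],[0,0,0],1],[[0.035,0.035,0.005],[0,0,0],1],[[0.035,0.035,0.005],[0,0,0],1],[[0.035,0.035,0.005],[0,0,0],1],[[0.035,0.035,0.005],[0,0,0],1],[[0.02,0.045,0.005],[0,0,0],1],[[0.0,0.045,0],[0,0,0],1]]'
```

```text
[[325.1922621   0.        274.8376363]
 [  0.        325.1922621 206.8648414]
 [  0.          0.          1.       ]] cam in tool [ 0.07002131 -0.00079506 -0.15780459] axis in tool [-2.60359530e-01  9.04772436e-05  9.65511733e-01] x [-1.59179015e-03  9.99998596e-01 -5.22950508e-04]
clock: 1.2
tool_pos: [0.5499, -0.2336, 0.2758]
orientation: [180.0, -0.0, -161.6]
force: [1.1, 1.4, 0.1]
opening: 0.0876
gripper_force: 0.0
```

```bash
cat >> h.py <<'E'
def save(n):
    m,p,d=wrist();np.savez(f"pics/{n}.npz",p=p,d=d,**{k:m[k] for k in("mtx","R","t")});cv2.imwrite(f"pics/{n}.png",p)
def load(n):
    z=np.load(f"pics/{n}.npz");return dict(mtx=z["mtx"],R=z["R"],t=z["t"],fish=True),z["p"],z["d"]
E
python3 -c "
from h import *
save('w1')"
python3 -m crank '[[[-0.01,0.045,0.01],[0,0,0],1],[[-0.01,0.045,0.01],[0,0,0],1],[[-0.01,0.045,0],[0,0,0],1],[[-0.01,0.045,0],[0,0,0],1]]'
python3 -c "
from h import *
save('w2')"
python3 -m crank '[[[-0.01,0.045,0],[0,0,0],1],[[-0.01,0.045,0],[0,0,0],1],[[-0.01,0.045,0],[0,0,0],1],[[-0.01,0.045,0],[0,0,0],1],[[-0.01,0.045,0],[0,0,0],1]]'
python3 -c "
from h import *
save('w3')"
python3 -m crank '[[[0,0.04,-0.02],[0,0,0],1],[[0,0.04,-0.02],[0,0,0],1],[[0,0.01,0],[0,0,0],1]]'
python3 -c "
from h import *
save('w4')
cv2.imwrite('pics/w14.png',cv2.resize(np.hstack([load('w1')[1],load('w4')[1]]),(800,300)))"
```

```text
clock: 1.65
tool_pos: [0.507, -0.054, 0.2966]
orientation: [180.0, 0.0, -161.6]
force: [1.2, 0.4, 0.4]
opening: 0.0874
gripper_force: 0.0
clock: 2.2
tool_pos: [0.4569, 0.1709, 0.2966]
orientation: [180.0, 0.0, -161.6]
force: [1.2, 0.6, -0.0]
opening: 0.0873
gripper_force: 0.0
clock: 2.55
tool_pos: [0.4564, 0.2614, 0.2533]
orientation: [-179.9, -0.3, -161.5]
force: [0.1, -1.2, -1.2]
opening: 0.0877
gripper_force: 0.0
```

View pics/w14.png

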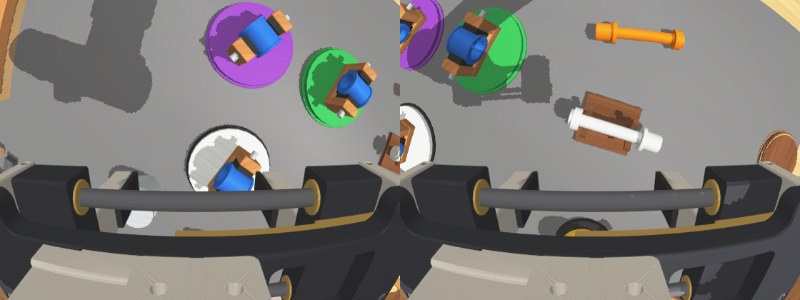

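```bash
python3 -c "
from h import *
w=load('w4')[1];w3=load('w3')[1];
a=cv2.resize(w[115:235,215:395],(540,360));b=cv2.resize(w3[100:290,200:460],(260,190))
c=np.zeros((560,800,3),np.uint8);c[:360,:540]=a;c[360:550,:260]=b
c[:210,540:]=cv2.resize(load('w2')[1],(280,210))[:,:260]
c[360:550,260:520]=load('w1')[1][160:350,240:500]
c[210:420,540:]=cv2.resize(w3,(280,210))[:,:260]
cv2.imwrite('pics/c1.png',c)"
```

```text
(no output)
```

View pics/c1.png

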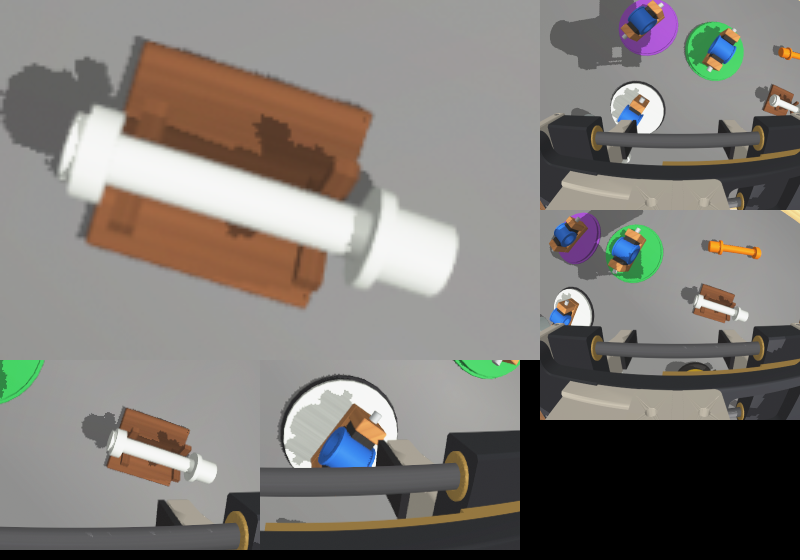

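Run:
```python
from h import *
ms=imaging.camera_model("scene");mt=imaging.camera_model("top")
V={"w4":load("w4"),"w3":load("w3")}
for n,m in(("scene",ms),("top",mt)):
    z=np.load(f"pics/{n}0.npz");V[n]=(m,z["p"],z["d"])
roi={"w4":(215,115,395,235,175),"w3":(290,180,430,290,175),"scene":(360,175,445,212,130),"top":(158,235,225,265,130)}
ends={}
for n,(m,p,d) in V.items():
    x0,y0,x1,y1,th=roi[n];hsv=cv2.cvtColor(p,cv2.COLOR_BGR2HSV)[y0:y1,x0:x1].astype(int)
    k=(hsv[...,1]<40)&(hsv[...,2]>th)
    b,l=blob(k);b.sort(key=lambda q:-q[1][4]);k=l==b[0][0]
    pts=np.argwhere(k)[:,::-1]+[x0,y0];c=pts.mean(0)
    u=np.linalg.svd(pts-c,full_matrices=False)[2][0];u*=np.sign(u[0])
    s=(pts-c)@u;L=s.max()-s.min()
    # axis fit from handle: midline of central part
    q=np.array([u[1]*-1,u[0]]);w=(pts-c)@q;sb=np.arange(s.min()+.3*L,s.min()+.68*L,1.)
    mid=[(a,(w[(s>=a)&(s<a+1)].max()+w[(s>=a)&(s<a+1)].min())/2) for a in sb if ((s>=a)&(s<a+1)).sum()>1]
    f=np.polyfit(*zip(*mid),1)
    P=lambda a:c+u*a+q*np.polyval(f,a)
    ends[n]=(P(s.min()),P(s.max()));
    prof=[int(np.ptp(w[(s>=a)&(s<a+2)])) for a in np.arange(s.min(),s.max()-1,4)]
    print(n,b[0][1],ends[n],np.round([plane(m,e,.05) for e in ends[n]],4).tolist(),prof)
# axis: intersection of view planes
def pl(n):
    c,a=ray(V[n][0],ends[n][0]);_,b=ray(V[n][0],ends[n][1]);k=np.cross(a,b);k/=np.linalg.norm(k);return k,k@c
for a,b in(("w4","scene"),("top","scene"),("w3","scene")):
    (n1,d1),(n2,d2)=pl(a),pl(b);u=np.cross(n1,n2);u/=np.linalg.norm(u);u*=np.sign(u[1])
    x=np.linalg.solve(np.array([n1,n2,[0,1,0]]),[d1,d2,.27]);print(a,b,"axis pt at y=.27",x,"dir",u)
```

```text
w4 [20, 35, 104, 50, 1908] (array([236.36417431, 162.80777374]), array([337.2696478 , 193.39101179])) [[0.4469, 0.2117, 0.05], [0.4438, 0.3319, 0.05]] [19, 29, 30, 30, 24, 16, 16, 16, 16, 16, 15, 15, 16, 16, 16, 16, 15, 15, 16, 16, 16, 15, 16, 14, 16, 13, 9]
w3 [18, 0, 86, 32, 1217] (array([310.08816131, 180.16138522]), array([393.08567382, 206.67839453])) [[0.4469, 0.214, 0.05], [0.4439, 0.3338, 0.05]] [9, 15, 16, 16, 12, 13, 14, 14, 14, 13, 13, 13, 14, 13, 13, 13, 13, 13, 13, 12, 12, 8]
scene [9, 8, 51, 15, 380] (array([368.70516251, 189.69827954]), array([419.17543428, 193.39446896])) [[0.4442, 0.2116, 0.05], [0.4398, 0.3247, 0.05]] [5, 12, 7, 6, 6, 6, 6, 6, 6, 6, 6, 6, 5]
top [0, 0, 67, 30, 1131] (array([156.87776459, 250.40215628]), array([224.40591463, 239.91836535])) [[0.448, 0.3891, 0.05], [0.4724, 0.1977, 0.05]] [24, 29, 29, 29, 29, 29, 28, 19, 19, 19, 19, 19, 19, 18, 11, 19, 8]
w4 scene axis pt at y=.27 [0.4448672  0.27       0.05355841] dir [-0.02749873  0.99952686  0.01377942]
top scene axis pt at y=.27 [0.46063228 0.27       0.07249684] dir [-0.11560954  0.9889726  -0.09256146]
w3 scene axis pt at y=.27 [0.44495807 0.27       0.05366758] dir [-0.02659758  0.99953573  0.01486237]
```

Run:
```python
from h import *
m,p,d=load("w4")
for q in((445,268),(430,290),(460,245),(70,145)): print("gauge tip",plane(m,(215+q[0]/3,115+q[1]/3),.05).round(4))
for zz in(.01,):
    P=np.array([plane(m,(215+a/3,115+b/3),zz) for a,b in((145,38),(372,113),(305,307),(88,240))]);print("rest corners",P.round(4).tolist())
# two-view height of rest via collar-end feature: sharp points in w3/w4: notch? use depth as check
u,v=int(215+220/3),int(115+190/3);print("depth handle px",d[v,u])
c,r=ray(m,(u,v));R=np.array(m["R"]);print((c+r*d[v,u]/(R[2]@r)).round(4))
print(ctrl.get_obs()["joint_pos"].round(1))
```

```text
gauge tip [0.446  0.3666 0.05  ]
gauge tip [0.4562 0.3641 0.05  ]
gauge tip [0.4354 0.3689 0.05  ]
gauge tip [0.4468 0.214  0.05  ]
rest corners [[0.4012, 0.2271, 0.01], [0.4001, 0.326, 0.01], [0.488, 0.3279, 0.01], [0.4893, 0.2304, 0.01]]
depth handle px 0.3553009
[0.4437 0.2713 0.0598]
[  51.1    5.6  -15.2   -0.   -69.4 -122.6]
```

```bash
python3 -m crank '[[[-0.0012,0.0022,-0.012],[0,0,8.05],1],[[-0.0012,0.0022,-0.012],[0,0,8.05],1],[[-0.0012,0.0022,-0.012],[0,0,8.05],1],[[-0.0012,0.0022,-0.012],[0,0,8.05],1],[[-0.0012,0.0022,-0.012],[0,0,8.05],1],[[-0.0012,0.0022,-0.012],[0,0,8.05],1],[[-0.0012,0.0022,-0.012],[0,0,8.05],1],[[-0.0012,0.0022,-0.012],[0,0,8.05],1],[[-0.0012,0.0022,-0.012],[0,0,8.05],1],[[0,0,0],[0,0,0],1],[[0,0,0],[0,0,0],1]]'
python3 -c "
from h import *
save('w5');cv2.imwrite('pics/w5.png',load('w5')[1]);print(ctrl.get_obs()['joint_pos'].round(1))"
```

```text
clock: 3.7
tool_pos: [0.4473, 0.2788, 0.1491]
orientation: [-180.0, -0.0, -89.4]
force: [-0.1, -0.3, 0.5]
opening: 0.0874
gripper_force: 0.0
[ 53.3  10.5 -24.1   0.  -55.4 -52.7]
```

View pics/w5.png

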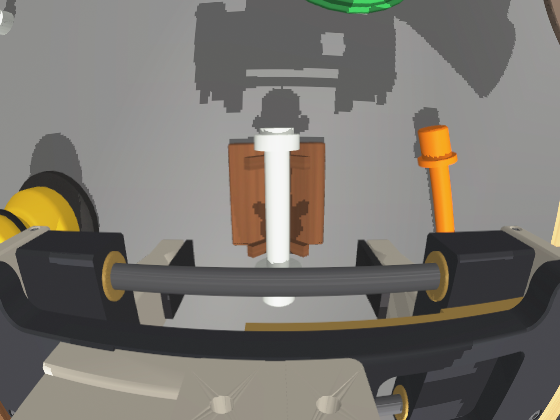

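The gauge is centred between the fingers (handle at col 277; fingers at cols 175 and 378). The no-go end is at (277,140) and the go end at (278,290). The sander at (40,210) and the orange gauge at (437,150) are clear of the fingers.

```bash
python3 -m crank '[[[-0.002,0.002,-0.04],[0,0,0],1],[[0,0,-0.04],[0,0,0],1],[[0,0,-0.025],[0,0,0],1],[[0,0,-0.009],[0,0,0],1],[[0,0,0],[0,0,0],1],[[0,0,0],[0,0,0],1],[[0,0,0],[0,0,0],1]]'
```

```text
clock: 4.45
tool_pos: [0.4459, 0.2822, 0.0362]
orientation: [-179.9, 0.1, -89.2]
force: [0.7, 0.2, 0.3]
opening: 0.0874
gripper_force: 0.0
```

```bash
python3 -m crank '[[[-0.0005,-0.0005,-0.0045],[0,0,0],1],[[0,0,0],[0,0,0],0.2],[[0,0,0],[0,0,0],-0.2],[[0,0,0],[0,0,0],-0.5],[[0,0,0],[0,0,0],-1],[[0,0,0],[0,0,0],-1],[[0,0,0],[0,0,0],-1],[[0,0,0],[0,0,0],-1],[[0,0,0],[0,0,0],-1],[[0,0,0],[0,0,0],-1]]'
```

```text
clock: 5.45
tool_pos: [0.4446, 0.2808, 0.0301]
orientation: [-180.0, 0.0, -89.2]
force: [6.2, -0.9, 0.6]
opening: 0.0211
gripper_force: 4.4
```

```bash
python3 -m crank '[[[0,0,0],[0,0,0],-1],[[0,0,0],[0,0,0],-1],[[0,0,0],[0,0,0],-1],[[0,0,0],[0,0,0],-1]]'; python3 -m crank '[[[0,0,0],[0,0,0],-1],[[0,0,0],[0,0,0],-1]]'
```

```text
clock: 5.85
tool_pos: [0.4452, 0.2812, 0.0304]
orientation: [-179.9, 0.0, -89.2]
force: [4.8, -0.4, 0.4]
opening: 0.0192
gripper_force: 30.0
clock: 6.05
tool_pos: [0.4452, 0.2812, 0.0304]
orientation: [-179.9, 0.0, -89.2]
force: [5.9, -0.6, 0.4]
opening: 0.0192
gripper_force: 30.0
```

```bash
python3 -m crank '[[[0,0,0.045],[0,0,0],-1],[[0,0,0.045],[0,0,0],-1],[[0,0,0.05],[0,0,0],-1],[[0,0,0],[0,0,0],-1],[[0,0,0],[0,0,0],-1]]'
python3 - <<'E'
from h import *
mt=imaging.camera_model("top");ms=imaging.camera_model("scene")
print("sander",plane(mt,(180,155),.126),plane(ms,(418,275),.126))
print("jar",plane(mt,(397,147),.095),plane(ms,(116,253),.095))
print("dogs",plane(mt,(271,132),.06),plane(mt,(340,128),.06))
print("jaws",plane(mt,(349,173),.09),plane(mt,(341,201),.09),"green",plane(mt,(290,272),.02))
E
```

```text
clock: 6.55
tool_pos: [0.4439, 0.2808, 0.1705]
orientation: [180.0, 0.1, -89.2]
force: [0.0, -1.1, -3.3]
opening: 0.0191
gripper_force: 30.0
sander [0.7017268  0.30723469 0.126     ] [0.70068229 0.30328717 0.126     ]
jar [ 0.71522159 -0.29430331  0.095     ] [ 0.71387156 -0.28646778  0.095     ]
dogs [0.78315174 0.05832944 0.06      ] [ 0.78876071 -0.14301841  0.06      ]
jaws [ 0.6458974  -0.15731887  0.09      ] [ 0.56727229 -0.13115862  0.09      ] green [0.37813026 0.01479154 0.02      ]
```

```bash
python3 -m crank '[[[0.034,-0.0275,0],[0,0,-8.4],-1],[[0.034,-0.0275,0],[0,0,-8.4],-1],[[0.034,-0.0275,0],[-7.7,2.2,0],-1],[[0.034,-0.0275,0],[-7.7,2.2,0],-1],[[0.034,-0.0275,0],[-7.7,2.2,0],-1],[[0.034,-0.0275,-0.005],[-7.7,2.2,0],-1],[[0.03,-0.0275,-0.01],[-7.7,2.2,0],-1],[[0,0,0],[0,0,0],-1],[[0,0,0],[0,0,0],-1],[[0,0,0],[0,0,0],-1]]'
python3 -c "
from h import *
save('w6');cv2.imwrite('pics/w6.png',load('w6')[1])"
```

```text
clock: 7.55
tool_pos: [0.6781, 0.0885, 0.1548]
orientation: [180.0, -40.0, -105.9]
force: [-0.2, 0.4, -1.2]
opening: 0.0191
gripper_force: 30.0
```

View pics/w6.png

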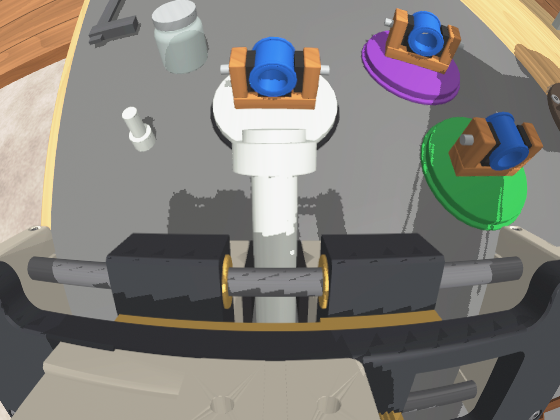

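The adapter's +y mouth is at (275,74) on the white disc, with the jaws at (238,75) and (310,75). The held no-go end is at (275,150), well aligned. I'll go closer for a better measurement.

```bash
python3 -m crank '[[[-0.008,-0.028,-0.02],[0,0,0],-1],[[-0.008,-0.029,-0.02],[0,0,0],-1],[[0,0,0],[0,0,0],-1],[[0,0,0],[0,0,0],-1],[[0,0,0],[0,0,0],-1]]'
python3 - <<'E'
from h import *
save('w7')
for n in("w6","w7"):
    m,p,d=load(n);hsv=cv2.cvtColor(p,cv2.COLOR_BGR2HSV).astype(int);h,s,v=[hsv[...,i] for i in range(3)]
    k=(h>95)&(h<130)&(s>120)&(v>30);k[200:]=0;k[:,:190]=0;k[:,370:]=0
    b,l=blob(k);b.sort(key=lambda q:-q[1][4]);print(n,b[:3])
    ys,xs=np.nonzero(l==b[0][0]);x0,x1,y0,y1=xs.min()-6,xs.max()+7,max(0,ys.min()-6),ys.max()+7
    cv2.imwrite(f"pics/{n}c.png",cv2.resize(p[y0:y1,x0:x1],None,fx=6,fy=6,interpolation=cv2.INTER_NEAREST));print(x0,y0,x1,y1)
cv2.imwrite("pics/w7v.png",cv2.imread("pics/w7c.png")[:600,:800])
E
```

```text
clock: 8.1
tool_pos: [0.6634, 0.0324, 0.118]
orientation: [-179.7, -39.8, -106.1]
force: [0.2, 0.7, -2.2]
opening: 0.0189
gripper_force: 30.0
w6 [(1, [249, 37, 48, 60, 2326], [273.1, 67.27])]
243 31 303 103
w7 [(1, [244, 40, 60, 72, 3421], [274.5, 76.72])]
238 34 310 118
```

View pics/w7v.png

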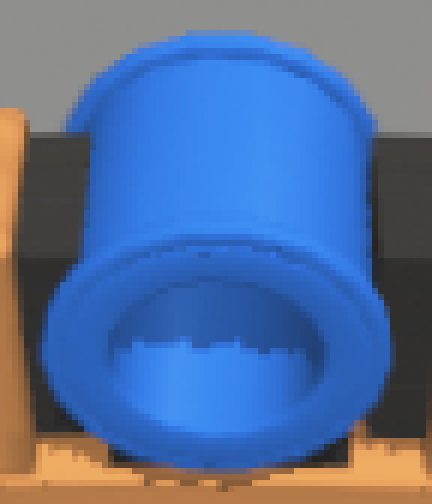

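The crop shows the mouth clearly: flat blue rim ellipse, outer about (40–392, 240–470) and bore (110–325, 280–435), each at 6x. Next I fit it from rays and depth.

```bash
cat > rim.py <<'E'
from h import *
from scipy.optimize import least_squares
def cloud(n,mask):
    m,p,d=load(n);ys,xs=np.nonzero(mask&(d>0));R=np.array(m["R"])
    P=[]
    for x,y in zip(xs,ys):
        c,r=ray(m,(x,y));P.append(c+r*d[y,x]/(R[2]@r))
    return np.array(P),xs,ys
def circ(Q):
    f=least_squares(lambda a:np.hypot(Q[:,0]-a[0],Q[:,1]-a[1])-a[2],[*Q.mean(0),.02],loss="soft_l1",f_scale=3e-4);return f.x
E
python3 - <<'E'
from rim import *
for n in("w6","w7"):
    m,p,d=load(n);hsv=cv2.cvtColor(p,cv2.COLOR_BGR2HSV).astype(int);h,s,v=[hsv[...,i] for i in range(3)]
    k=(h>95)&(h<130)&(s>120)&(v>30);k[200:]=0;k[:,:190]=0;k[:,370:]=0
    P,xs,ys=cloud(n,k)
    a=np.radians(72);u=np.array([np.cos(a),np.sin(a),0])
    for it in range(4):
        t=P@u;top=np.percentile(t,97) if it==0 else t0
        sel=abs(t-top)<(.003 if it==0 else .0012)
        c=P[sel].mean(0);w=np.linalg.svd(P[sel]-c)[2][2];w*=np.sign(w@u);u=w if it>0 else u;t0=c@u
    print(n,"rim n",u.round(4),"angle",np.degrees(np.arctan2(u[1],u[0])).round(2),"tilt",np.degrees(np.arcsin(u[2])).round(2),sel.sum(),"resid",(P[sel]@u-t0).std())
    uh=np.array([u[0],u[1],0]);uh/=np.linalg.norm(uh);lx=np.array([uh[1],-uh[0],0])
    ring=np.zeros(d.shape,np.uint8);ring[ys[sel],xs[sel]]=255
    ring=cv2.morphologyEx(ring,cv2.MORPH_CLOSE,np.ones((3,3)))
    cs,hi=cv2.findContours(ring,cv2.RETR_CCOMP,cv2.CHAIN_APPROX_NONE)
    for q,hh in zip(cs,hi[0]):
        if len(q)<40: continue
        W=[]
        for x,y in q[:,0]:
            o,r=ray(m,(x,y));W.append(o+r*((c-o)@uh)/(r@uh))
        W=np.array(W);f=circ(np.c_[W@lx,W[:,2]]);ctr=f[0]*lx+f[1]*np.array([0,0,1])+uh*(c@uh)
        print("  inner" if hh[3]>=0 else "  outer",len(q),"centre",ctr.round(4),"r",f[2].round(4))
E
```

```text
w6 rim n [0.2906 0.9568 0.0028] angle 73.11 tilt 0.16 754 resid 0.0005692726915968666
  outer 118 centre [ 0.6204 -0.1233  0.0742] r 0.0255
  inner 76 centre [ 0.6202 -0.1233  0.0739] r 0.0164
w7 rim n [0.2893 0.9572 0.0038] angle 73.19 tilt 0.22 1092 resid 0.0005618214952181692
  outer 147 centre [ 0.6205 -0.1232  0.0743] r 0.0255
  inner 92 centre [ 0.6204 -0.1232  0.0739] r 0.0163
```

Run:
```python
from rim import *
from scipy.spatial.transform import Rotation as Ro
tp={"w6":([0.6781,0.0885,0.1548],[180,-40,-105.9]),"w7":([0.6634,0.0324,0.118],[-179.7,-39.8,-106.1])}
for n in tp:
    m,p,d=load(n);hsv=cv2.cvtColor(p,cv2.COLOR_BGR2HSV).astype(int)
    k=(hsv[...,1]<40)&(hsv[...,2]>150);k[:120]=0;k[235:]=0;k[:,:225]=0;k[:,325:]=0
    P,xs,ys=cloud(n,k)
    Rc=np.array(m["R"])
    # tool frame from the camera model (fixed mount)
    o=ctrl.get_obs();R0=Ro.from_euler("xyz",tp[n][1],degrees=True).as_matrix()
    Q=(P-np.array(tp[n][0]))@R0
    Q=Q[abs(Q[:,1])<.025];print(n,len(Q),"x range",Q[:,0].min().round(4),Q[:,0].max().round(4))
    for nm,x0,x1,r in(("handle",.0,.046,.010),("member",.053,.060,.018)):
        q=Q[(Q[:,0]>x0)&(Q[:,0]<x1)&(Q[:,2]<0.02)]
        if len(q)<20: print(nm,len(q));continue
        f=least_squares(lambda a:np.hypot(q[:,1]-a[0]-a[2]*(q[:,0]-q[:,0].mean()),q[:,2]-a[1]-a[3]*(q[:,0]-q[:,0].mean()))-r,[0,-.019,0,0],loss="soft_l1",f_scale=3e-4).x
        print(nm,len(q),"x",q[:,0].mean().round(3),"axis y,z,slopes",f.round(4))
```

```text
w6 6613 x range -0.0216 0.0717
handle 2322 x 0.035 axis y,z,slopes [-0.0009 -0.0191 -0.0077 -0.0054]
member 1526 x 0.057 axis y,z,slopes [-0.0009 -0.0193 -0.0175  0.0001]
w7 6390 x range 0.003 0.0673
handle 2319 x 0.035 axis y,z,slopes [-0.0009 -0.0192 -0.0055 -0.0069]
member 1522 x 0.057 axis y,z,slopes [-0.0009 -0.0193 -0.0094 -0.0031]
```

```bash
python3 -m crank '[[[0,0,0.035],[7.7,-2.2,0],-1],[[0,0,0.035],[7.7,-2.2,0],-1],[[0,0,0.015],[7.7,-2.2,0],-1],[[-0.011,-0.038,0],[7.7,-2.2,0],-1],[[-0.011,-0.038,0],[7.6,-2.2,0],-1],[[-0.0115,-0.0385,0],[0,0,-0.8],-1],[[-0.0115,-0.0385,0],[0,0,0],-1],[[-0.0115,-0.0385,0],[0,0,0],-1],[[-0.0115,-0.0385,0],[0,0,0],-1],[[-0.0115,-0.0385,0],[0,0,0],-1],[[-0.0115,-0.0385,0],[0,0,0],-1],[[0,0,0],[0,0,0],-1]]'
python3 -m crank '[[[0,0,0],[0,0,0],-1],[[0,0,0],[0,0,0],-1],[[0,0,0],[0,0,0],-1]]'
```

```text
clock: 9.35
tool_pos: [0.5702, -0.279, 0.2012]
orientation: [-179.9, -0.1, -106.9]
force: [0.0, 0.2, -2.6]
opening: 0.0194
gripper_force: 30.0
clock: 9.65
tool_pos: [0.5721, -0.2746, 0.2005]
orientation: [-179.9, -0.1, -106.7]
force: [0.1, 0.5, -2.9]
opening: 0.0191
gripper_force: 30.0
```

```bash
python3 -m crank '[[[0.0005,-0.0005,-0.04],[0,0,0],-1],[[0,0,-0.04],[0,0,0],-1],[[0,0,-0.04],[0,0,0],-1],[[0,0,-0.02],[0,0,0],-1],[[0,0,-0.006],[0,0,0],-1],[[0,0,0],[0,0,0],-1],[[0,0,0],[0,0,0],-1],[[0,0,0],[0,0,0],-1],[[0,0,0],[0,0,0],-1]]'; python3 -c "
from h import *
o=ctrl.get_obs();t=o['tool_pos'];a=np.radians(73.15);u=np.array([np.cos(a),np.sin(a),0]);l=np.array([-u[1],u[0],0]);b=np.array([.6123,-.1469,.0547]);e=t-b;print(t,o['orientation'],e@u,e@l,e[2],o['force'],o['moment'])
m,p,d=wrist();cv2.imwrite('pics/w8.png',p)"
```

```text
clock: 10.55
tool_pos: [0.5728, -0.2763, 0.0555]
orientation: [-179.8, -0.1, -106.8]
force: [-0.5, 0.3, -2.1]
opening: 0.019
gripper_force: 30.0
[ 0.57283264 -0.2763139   0.05551954] [-1.79839039e+02 -8.12777400e-02 -1.06759714e+02] -0.1352980477833693 0.000260076333000992 0.0008195418899053508 [-0.49977294  0.26959777 -2.11328783] [ 0.06164328  0.08566615 -0.02490534]
```

View pics/w8.png

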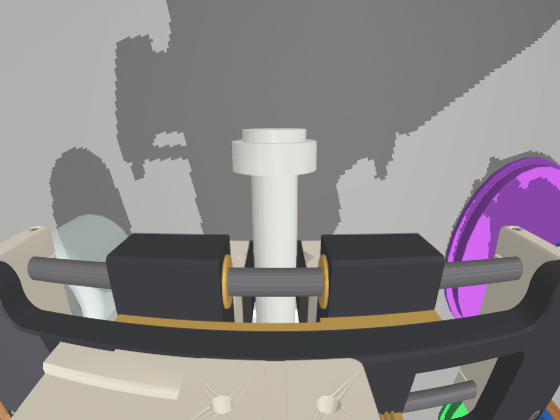

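The no-go end is at (275,150), straight in the grip. The jar at (90,250) lies below the gripper body. Next I approach the rim.

```bash
cat > st.py <<'E'
from h import *
import sys
a=np.radians(73.15);u=np.array([np.cos(a),np.sin(a),0]);l=np.array([-u[1],u[0],0]);b=np.array([.6123,-.1469,.0547])
o=ctrl.get_obs();e=o['tool_pos']-b;f=o['force']
print("axial %.1f lat %.2f dz %.2f mm | F ax %.1f lat %.1f z %.1f"%(*(1000*np.array([e@u,e@l,e[2]])),f@u,f@l,f[2]),"M",np.array([o['moment']@u,o['moment']@l,o['moment'][2]]).round(2),"yaw",o['orientation'].round(2),o['clock'])
E
python3 -m crank '[[[0.0016,0.0047,-0.0005],[0,0,0],-1],[[0.0015,0.0048,0],[0,0,0],-1],[[0.0015,0.0048,0],[0,0,0],-1],[[0.0015,0.0048,0],[0,0,0],-1],[[0,0,0],[0,0,0],-1],[[0,0,0],[0,0,0],-1]]'; python3 st.py; python3 -m crank '[[[0,0,0],[0,0,0],-1],[[0,0,0],[0,0,0],-1]]'; python3 st.py
```

```text
clock: 11.2
tool_pos: [0.5782, -0.2569, 0.0535]
orientation: [-180.0, -0.1, -106.7]
force: [-0.4, -0.4, -2.4]
opening: 0.0192
gripper_force: 30.0
axial -115.2 lat 0.76 dz -1.16 mm | F ax -0.5 lat 0.3 z -2.4 M [ 0.06 -0.02 -0.02] yaw [-1.7998e+02 -1.0000e-01 -1.0674e+02] 11.2
clock: 11.4
tool_pos: [0.578, -0.2573, 0.0535]
orientation: [-180.0, -0.1, -106.8]
force: [0.1, -0.2, -3.0]
opening: 0.0193
gripper_force: 30.0
axial -115.6 lat 0.82 dz -1.21 mm | F ax -0.2 lat -0.1 z -3.0 M [ 0.06  0.03 -0.02] yaw [-1.7998e+02 -1.0000e-01 -1.0679e+02] 11.4
```

```bash
python3 -m crank '[[[0.0008,-0.0002,0.0008],[0,0,0],-1],[[0.0003,0.001,0],[0,0,0],-1],[[0.0003,0.001,0],[0,0,0],-1],[[0.0003,0.001,0],[0,0,0],-1],[[0.0003,0.001,0],[0,0,0],-1],[[0,0,0],[0,0,0],-1],[[0,0,0],[0,0,0],-1],[[0,0,0],[0,0,0],-1]]'; python3 st.py; python3 -m crank '[[[0.0003,0.001,0],[0,0,0],-1],[[0.0003,0.001,0],[0,0,0],-1],[[0,0,0],[0,0,0],-1]]'; python3 st.py
```

```text
clock: 12.2
tool_pos: [0.5801, -0.2534, 0.0544]
orientation: [-180.0, -0.1, -106.8]
force: [0.4, -0.4, -3.0]
opening: 0.0188
gripper_force: 30.0
axial -111.2 lat -0.06 dz -0.32 mm | F ax -0.3 lat -0.5 z -3.0 M [0.13 0.02 0.  ] yaw [-1.7997e+02 -1.0000e-01 -1.0677e+02] 12.2
clock: 12.5
tool_pos: [0.5807, -0.2512, 0.0543]
orientation: [-180.0, -0.1, -106.8]
force: [-0.4, 1.1, -2.4]
opening: 0.019
gripper_force: 30.0
axial -109.0 lat -0.04 dz -0.36 mm | F ax 0.9 lat 0.7 z -2.4 M [ 0.05  0.06 -0.03] yaw [-1.7997e+02 -9.0000e-02 -1.0677e+02] 12.5
```

Small steps into the mouth, watching force.

```bash
python3 -m crank '[[[0.0003,0.001,0],[0,0,0],-1],[[0.0003,0.001,0],[0,0,0],-1],[[0,0,0],[0,0,0],-1]]'; python3 st.py; python3 -m crank '[[[0.0003,0.001,0],[0,0,0],-1],[[0.0003,0.001,0],[0,0,0],-1],[[0,0,0],[0,0,0],-1]]'; python3 st.py
```

```text
clock: 12.8
tool_pos: [0.5814, -0.2493, 0.0544]
orientation: [-180.0, -0.1, -106.8]
force: [0.3, -1.0, -2.5]
opening: 0.019
gripper_force: 30.0
axial -107.0 lat -0.14 dz -0.30 mm | F ax -0.9 lat -0.6 z -2.5 M [0.   0.18 0.03] yaw [-1.7996e+02 -1.0000e-01 -1.0676e+02] 12.8
clock: 13.1
tool_pos: [0.5818, -0.2485, 0.0546]
orientation: [-180.0, -0.2, -106.8]
force: [-0.9, -6.7, -3.1]
opening: 0.0194
gripper_force: 30.0
axial -106.1 lat -0.23 dz -0.10 mm | F ax -6.7 lat -1.1 z -3.1 M [-0.49  2.5  -0.03] yaw [-1.7997e+02 -1.7000e-01 -1.0677e+02] 13.1
```

```bash
python3 -m crank '[[[0.0005,-0.0001,0],[0,0,0],-1],[[0,0,0],[0,0,0],-1],[[0,0,0],[0,0,0],-1]]'; python3 st.py; python3 -m crank '[[[0,0,-0.0005],[0,0,0],-1],[[0,0,0],[0,0,0],-1],[[0,0,0],[0,0,0],-1]]'; python3 st.py
```

```text
clock: 13.4
tool_pos: [0.582, -0.2485, 0.0545]
orientation: [-180.0, -0.2, -106.8]
force: [-0.7, -6.6, -2.4]
opening: 0.0195
gripper_force: 30.0
axial -106.0 lat -0.49 dz -0.22 mm | F ax -6.5 lat -1.2 z -2.4 M [-0.26  2.41  0.05] yaw [-1.7999e+02 -1.7000e-01 -1.0678e+02] 13.4
clock: 13.7
tool_pos: [0.582, -0.2485, 0.054]
orientation: [-180.0, -0.2, -106.8]
force: [-1.8, -5.8, -1.8]
opening: 0.0196
gripper_force: 30.0
axial -106.1 lat -0.48 dz -0.69 mm | F ax -6.1 lat -0.0 z -1.8 M [-0.17  2.35  0.05] yaw [-1.7999e+02 -1.7000e-01 -1.0678e+02] 13.7
```

```bash
python3 -m crank '[[[0,0,0.0007],[0,0,0],-1],[[0,0,0.0007],[0,0,0],-1],[[0,0,0],[0,0,0],-1]]'; python3 st.py; python3 -m crank '[[[0.0005,-0.0001,0],[0,0,0],-1],[[0.0003,-0.0001,0],[0,0,0],-1],[[0,0,0],[0,0,0],-1]]'; python3 st.py
```

```text
clock: 14.0
tool_pos: [0.5821, -0.2483, 0.0553]
orientation: [-180.0, -0.1, -106.8]
force: [0.7, 0.3, -2.7]
opening: 0.019
gripper_force: 30.0
axial -105.8 lat -0.53 dz 0.64 mm | F ax 0.5 lat -0.5 z -2.7 M [-0.15  0.02 -0.11] yaw [-1.7998e+02 -1.5000e-01 -1.0679e+02] 14.0
clock: 14.3
tool_pos: [0.5833, -0.2474, 0.0552]
orientation: [-180.0, -0.1, -106.8]
force: [-0.4, -0.7, -2.6]
opening: 0.0191
gripper_force: 30.0
axial -104.6 lat -1.39 dz 0.53 mm | F ax -0.8 lat 0.2 z -2.6 M [ 0.03  0.12 -0.01] yaw [-1.7997e+02 -9.0000e-02 -1.0677e+02] 14.3
```

```bash
python3 -m crank '[[[0.0003,0.001,0],[0,0,0],-1],[[0.0003,0.001,0],[0,0,0],-1],[[0,0,0],[0,0,0],-1]]'; python3 st.py; python3 -m crank '[[[0.0003,0.001,0],[0,0,0],-1],[[0,0,0],[0,0,0],-1]]'; python3 st.py
```

```text
clock: 14.6
tool_pos: [0.5839, -0.2454, 0.0553]
orientation: [-180.0, -0.1, -106.8]
force: [-0.0, 0.1, -3.1]
opening: 0.0191
gripper_force: 30.0
axial -102.5 lat -1.37 dz 0.55 mm | F ax 0.1 lat 0.0 z -3.1 M [ 0.02 -0.07 -0.04] yaw [-1.7997e+02 -9.0000e-02 -1.0676e+02] 14.6
clock: 14.8
tool_pos: [0.5842, -0.2445, 0.0553]
orientation: [-180.0, -0.1, -106.8]
force: [-0.3, 0.3, -3.2]
opening: 0.0192
gripper_force: 30.0
axial -101.5 lat -1.38 dz 0.58 mm | F ax 0.2 lat 0.4 z -3.2 M [-0.04 -0.06 -0.  ] yaw [-1.7997e+02 -9.0000e-02 -1.0677e+02] 14.8
```

```bash
python3 -m crank '[[[0.0005,0.0014,0],[0,0,0],-1],[[0.0004,0.0015,0],[0,0,0],-1],[[0.0004,0.0014,0],[0,0,0],-1],[[0.0005,0.0014,0],[0,0,0],-1],[[0,0,0],[0,0,0],-1]]'; python3 st.py; python3 -m crank '[[[0.0004,0.0014,0],[0,0,0],-1],[[0.0005,0.0015,0],[0,0,0],-1],[[0.0004,0.0014,0],[0,0,0],-1],[[0.0004,0.0014,0],[0,0,0],-1],[[0,0,0],[0,0,0],-1]]'; python3 st.py
```

```text
clock: 15.3
tool_pos: [0.586, -0.2387, 0.0552]
orientation: [-180.0, -0.1, -106.8]
force: [-0.4, 0.2, -2.7]
opening: 0.019
gripper_force: 30.0
axial -95.5 lat -1.43 dz 0.55 mm | F ax 0.0 lat 0.5 z -2.7 M [ 0.05 -0.1  -0.07] yaw [-1.7997e+02 -9.0000e-02 -1.0676e+02] 15.3
clock: 15.8
tool_pos: [0.5877, -0.233, 0.0552]
orientation: [-180.0, -0.1, -106.8]
force: [0.2, 0.3, -2.8]
opening: 0.0192
gripper_force: 30.0
axial -89.6 lat -1.40 dz 0.54 mm | F ax 0.3 lat -0.1 z -2.8 M [ 0.01 -0.05  0.05] yaw [-1.7997e+02 -9.0000e-02 -1.0676e+02] 15.8
```

```bash
python3 -m crank '[[[0.0003,0.001,0],[0,0,0],-1],[[0.0003,0.001,0],[0,0,0],-1],[[0.0003,0.001,0],[0,0,0],-1],[[0.0003,0.0009,0],[0,0,0],-1],[[0.0003,0.001,0],[0,0,0],-1],[[0,0,0],[0,0,0],-1]]'; python3 st.py; python3 -m crank '[[[0.0003,0.001,0],[0,0,0],-1],[[0.0003,0.0009,0],[0,0,0],-1],[[0,0,0],[0,0,0],-1]]'; python3 st.py;  python3 -m crank '[[[0.0003,0.001,0],[0,0,0],-1],[[0,0,0],[0,0,0],-1]]'; python3 st.py
```

```text
clock: 16.4
tool_pos: [0.5892, -0.2282, 0.0553]
orientation: [-180.0, -0.1, -106.8]
force: [-0.4, 0.3, -2.5]
opening: 0.0191
gripper_force: 30.0
axial -84.5 lat -1.45 dz 0.57 mm | F ax 0.2 lat 0.5 z -2.5 M [ 0.05 -0.06 -0.02] yaw [-1.7997e+02 -9.0000e-02 -1.0677e+02] 16.4
clock: 16.7
tool_pos: [0.5898, -0.2263, 0.0553]
orientation: [-180.0, -0.1, -106.8]
force: [1.2, -0.2, -3.5]
opening: 0.0191
gripper_force: 30.0
axial -82.6 lat -1.46 dz 0.56 mm | F ax 0.1 lat -1.2 z -3.5 M [ 0.01 -0.   -0.01] yaw [-1.7997e+02 -9.0000e-02 -1.0677e+02] 16.7
clock: 16.9
tool_pos: [0.59, -0.2254, 0.0553]
orientation: [-180.0, -0.1, -106.8]
force: [-0.0, 0.7, -3.9]
opening: 0.0191
gripper_force: 30.0
axial -81.5 lat -1.43 dz 0.56 mm | F ax 0.7 lat 0.2 z -3.9 M [0.02 0.02 0.01] yaw [-1.7997e+02 -1.0000e-01 -1.0677e+02] 16.9
```

```bash
python3 -m crank '[[[0.0003,0.001,0],[0,0,0],-1],[[0,0,0],[0,0,0],-1]]'; python3 st.py; python3 -m crank '[[[0.0003,0.0009,0],[0,0,0],-1],[[0,0,0],[0,0,0],-1]]'; python3 st.py
```

```text
clock: 17.1
tool_pos: [0.5903, -0.2244, 0.0552]
orientation: [-180.0, -0.1, -106.8]
force: [0.0, 0.5, -4.0]
opening: 0.0193
gripper_force: 30.0
axial -80.5 lat -1.42 dz 0.54 mm | F ax 0.5 lat 0.1 z -4.0 M [ 0.04  0.09 -0.02] yaw [-1.7998e+02 -1.0000e-01 -1.0677e+02] 17.1
clock: 17.3
tool_pos: [0.5903, -0.224, 0.0552]
orientation: [180.0, -0.1, -106.8]
force: [-0.5, -4.1, -2.9]
opening: 0.0192
gripper_force: 30.0
axial -80.1 lat -1.30 dz 0.47 mm | F ax -4.1 lat -0.7 z -2.9 M [-0.08  1.52 -0.05] yaw [ 1.8000e+02 -1.3000e-01 -1.0678e+02] 17.3
```

```bash
python3 -m crank '[[[0.0002,0.0007,0],[0,0,0],-1],[[0,0,0],[0,0,0],-1],[[0,0,0],[0,0,0],-1],[[0,0,0],[0,0,0],-1],[[0,0,0],[0,0,0],-1],[[0,0,0],[0,0,0],-1],[[0,0,0],[0,0,0],-1],[[0,0,0],[0,0,0],-1]]'; python3 st.py
```

```text
clock: 18.1
tool_pos: [0.5902, -0.2238, 0.0551]
orientation: [180.0, -0.2, -106.8]
force: [-0.8, -7.7, -4.3]
opening: 0.0189
gripper_force: 30.0
axial -80.0 lat -1.16 dz 0.40 mm | F ax -7.6 lat -1.5 z -4.3 M [-0.29  2.65 -0.06] yaw [ 1.7998e+02 -1.6000e-01 -1.0680e+02] 18.1
```

```bash
python3 -m crank '[[[-0.0006,-0.0019,0],[0,0,0],-1],[[-0.0012,-0.0038,0],[0,0,0],-1],[[-0.0017,-0.0058,0],[0,0,0],-1],[[-0.0018,-0.0057,0],[0,0,0],-1],[[-0.0017,-0.0057,0],[0,0,0],-1],[[-0.0017,-0.0058,0],[0,0,0],-1],[[-0.0018,-0.0057,0],[0,0,0],-1],[[-0.0017,-0.0058,0],[0,0,0],-1],[[-0.0017,-0.0057,0],[0,0,0],-1],[[0,0,0],[0,0,0],-1],[[0,0,0],[0,0,0],-1]]'; python3 st.py
```

```text
clock: 19.2
tool_pos: [0.5768, -0.2689, 0.0552]
orientation: [-180.0, -0.1, -106.8]
force: [-0.1, 0.2, -2.8]
opening: 0.0189
gripper_force: 30.0
axial -127.0 lat -1.42 dz 0.53 mm | F ax 0.2 lat 0.1 z -2.8 M [ 0.08 -0.01  0.01] yaw [-1.7997e+02 -9.0000e-02 -1.0680e+02] 19.2
```

```bash
python3 -m crank '[[[0,0,0.04],[0,0,0],-1],[[0,0,0.04],[0,0,0],-1],[[0,0,0.04],[0,0,0],-1],[[0.012,0.039,0],[0,0,0],-1],[[0.012,0.039,0],[0,0,0],-1],[[0.012,0.039,0],[0,0,0],-1],[[0.012,0.039,0],[0,0,0],-1],[[0.012,0.04,0],[0,0,0],-1],[[0.011,0.038,0],[0,0,0],-1],[[0,0,0],[0,0,0],-1],[[0,0,0],[0,0,0],-1],[[0,0,0],[0,0,0],-1]]'; python3 st.py
```

```text
clock: 20.4
tool_pos: [0.6476, -0.035, 0.1751]
orientation: [-180.0, -0.1, -106.8]
force: [0.0, -0.3, -2.3]
opening: 0.0189
gripper_force: 30.0
axial 117.3 lat -1.33 dz 120.44 mm | F ax -0.3 lat -0.1 z -2.3 M [ 0.08  0.08 -0.03] yaw [-1.8000e+02 -1.1000e-01 -1.0677e+02] 20.4
```

```bash
python3 -m crank '[[[0,0,-0.04],[0,0,0],-1],[[0,0,-0.04],[0,0,0],-1],[[0,0,-0.03],[0,0,0],-1],[[0,0,-0.01],[0,0,0],-1],[[0,0,0],[0,0,0],-1],[[0,0,0],[0,0,0],-1],[[0,0,0],[0,0,0],-1]]'; python3 st.py;python3 -m crank '[[[-0.0014,-0.0048,0],[0,0,0],-1],[[-0.0015,-0.0048,0],[0,0,0],-1],[[-0.0014,-0.0048,0],[0,0,0],-1],[[-0.0006,-0.0019,0],[0,0,0],-1],[[0,0,0],[0,0,0],-1],[[0,0,0],[0,0,0],-1],[[0,0,0],[0,0,0],-1]]'; python3 st.py
```

```text
clock: 21.1
tool_pos: [0.6493, -0.0348, 0.0574]
orientation: [-179.8, -0.0, -106.8]
force: [-0.6, -0.1, -2.0]
opening: 0.0193
gripper_force: 30.0
axial 118.0 lat -2.96 dz 2.72 mm | F ax -0.3 lat 0.6 z -2.0 M [0.06 0.06 0.02] yaw [-1.7980e+02 -2.0000e-02 -1.0677e+02] 21.1
clock: 21.8
tool_pos: [0.6431, -0.051, 0.0552]
orientation: [-180.0, -0.1, -106.8]
force: [0.5, 0.3, -3.6]
opening: 0.019
gripper_force: 30.0
axial 100.7 lat -1.65 dz 0.48 mm | F ax 0.4 lat -0.4 z -3.6 M [ 0.08  0.08 -0.02] yaw [-1.7998e+02 -1.0000e-01 -1.0677e+02] 21.8
```

```bash
python3 -m crank '[[[-0.0009,-0.0019,0],[0,0,0],-1],[[-0.0006,-0.0019,0],[0,0,0],-1],[[-0.0006,-0.0019,0],[0,0,0],-1],[[0,0,0],[0,0,0],-1],[[0,0,0],[0,0,0],-1]]'; python3 st.py;python3 -m crank '[[[-0.0003,-0.001,0],[0,0,0],-1],[[-0.0003,-0.001,0],[0,0,0],-1],[[0,0,0],[0,0,0],-1]]'; python3 st.py; python3 -m crank '[[[-0.0003,-0.001,0],[0,0,0],-1],[[-0.0003,-0.0009,0],[0,0,0],-1],[[0,0,0],[0,0,0],-1]]'; python3 st.py
```

```text
clock: 22.3
tool_pos: [0.6409, -0.0569, 0.0553]
orientation: [-180.0, -0.1, -106.8]
force: [0.0, 0.5, -2.3]
opening: 0.0193
gripper_force: 30.0
axial 94.5 lat -1.28 dz 0.56 mm | F ax 0.5 lat 0.1 z -2.3 M [ 0.15  0.06 -0.04] yaw [-1.7997e+02 -1.0000e-01 -1.0678e+02] 22.3
clock: 22.6
tool_pos: [0.6403, -0.0589, 0.0552]
orientation: [-180.0, -0.1, -106.8]
force: [0.2, 0.7, -2.5]
opening: 0.0193
gripper_force: 30.0
axial 92.3 lat -1.24 dz 0.54 mm | F ax 0.7 lat 0.0 z -2.5 M [0.1  0.   0.01] yaw [-1.7998e+02 -1.0000e-01 -1.0677e+02] 22.6
clock: 22.9
tool_pos: [0.6397, -0.0608, 0.0553]
orientation: [-180.0, -0.1, -106.8]
force: [0.4, 0.3, -2.3]
opening: 0.0192
gripper_force: 30.0
axial 90.4 lat -1.23 dz 0.58 mm | F ax 0.4 lat -0.3 z -2.3 M [0.06 0.08 0.  ] yaw [-1.7997e+02 -1.0000e-01 -1.0678e+02] 22.9
```

Nose is inside. Now seek the shoulder.

```bash
python3 -m crank '[[[-0.0003,-0.001,0],[0,0,0],-1],[[-0.0003,-0.0009,0],[0,0,0],-1],[[0,0,0],[0,0,0],-1]]'; python3 st.py; python3 -m crank '[[[-0.0003,-0.0009,0],[0,0,0],-1],[[0,0,0],[0,0,0],-1]]'; python3 st.py
```

```text
clock: 23.2
tool_pos: [0.639, -0.0627, 0.0552]
orientation: [-180.0, -0.1, -106.8]
force: [0.4, 0.6, -2.5]
opening: 0.0191
gripper_force: 30.0
axial 88.3 lat -1.18 dz 0.54 mm | F ax 0.7 lat -0.2 z -2.5 M [0.08 0.   0.02] yaw [-1.7998e+02 -1.0000e-01 -1.0678e+02] 23.2
clock: 23.4
tool_pos: [0.6391, -0.0632, 0.0553]
orientation: [-179.9, -0.1, -106.8]
force: [0.2, 2.4, -3.3]
opening: 0.0194
gripper_force: 30.0
axial 87.9 lat -1.37 dz 0.63 mm | F ax 2.3 lat 0.5 z -3.3 M [ 0.12 -0.76 -0.03] yaw [-1.7995e+02 -6.0000e-02 -1.0677e+02] 23.4
```

```bash
python3 -m crank '[[[-0.0002,-0.0006,0],[0,0,0],-1],[[0,0,0],[0,0,0],-1],[[0,0,0],[0,0,0],-1]]'; python3 st.py; python3 -m crank '[[[-0.0001,-0.0005,0],[0,0,0],-1],[[0,0,0],[0,0,0],-1],[[0,0,0],[0,0,0],-1]]'; python3 st.py
```

```text
clock: 23.7
tool_pos: [0.6391, -0.0632, 0.0554]
orientation: [-179.9, -0.0, -106.8]
force: [1.4, 5.2, -1.9]
opening: 0.0191
gripper_force: 30.0
axial 87.9 lat -1.44 dz 0.68 mm | F ax 5.3 lat 0.2 z -1.9 M [ 0.33 -1.79 -0.06] yaw [-1.7993e+02 -3.0000e-02 -1.0676e+02] 23.7
clock: 24.0
tool_pos: [0.6392, -0.0633, 0.0554]
orientation: [-179.9, -0.0, -106.8]
force: [1.9, 7.3, -2.3]
opening: 0.0192
gripper_force: 30.0
axial 87.8 lat -1.51 dz 0.68 mm | F ax 7.6 lat 0.3 z -2.3 M [ 0.5  -2.46 -0.08] yaw [-179.92   -0.   -106.75] 24.0
```

```bash
python3 -m crank '[[[-0.0002,-0.0005,0],[0,0,0],-1],[[0,0,0],[0,0,0],-1],[[0,0,0],[0,0,0],-1],[[0,0,0],[0,0,0],-1],[[0,0,0],[0,0,0],-1],[[0,0,0],[0,0,0],-1],[[0,0,0],[0,0,0],-1],[[0,0,0],[0,0,0],-1],[[0,0,0],[0,0,0],-1],[[0,0,0],[0,0,0],-1],[[0,0,0],[0,0,0],-1],[[0,0,0],[0,0,0],-1]]'; python3 st.py
```

```text
clock: 25.2
tool_pos: [0.6392, -0.0633, 0.0554]
orientation: [-179.9, 0.0, -106.7]
force: [1.8, 8.8, -2.3]
opening: 0.0188
gripper_force: 30.0
axial 87.8 lat -1.55 dz 0.72 mm | F ax 9.0 lat 0.8 z -2.3 M [ 0.62 -3.17 -0.09] yaw [-1.7990e+02  3.0000e-02 -1.0675e+02] 25.2
```

```bash
python3 -m crank '[[[0.0006,0.0019,0],[0,0,0],-1],[[0.0012,0.0038,0],[0,0,0],-1],[[0.0024,0.0076,0],[0,0,0],-1],[[0.0024,0.0076,0],[0,0,0],-1],[[0.0024,0.0076,0],[0,0,0],-1],[[0,0,0.04],[0,0,0],-1],[[0,0,0.04],[0,0,0],-1],[[0,0,0.04],[0,0,0],-1],[[0,0,0],[0,0,0],-1]]'; python3 -m crank '[[[-0.025,0.039,0],[0,0,5.9],-1],[[-0.025,0.039,0],[0,0,5.9],-1],[[-0.025,0.039,0],[0,0,5.8],-1],[[-0.025,0.039,0],[0,0,0],-1],[[-0.025,0.039,0],[0,0,0],-1],[[-0.025,0.039,0],[0,0,0],-1],[[-0.025,0.039,0],[0,0,0],-1],[[-0.025,0.039,0],[0,0,0],-1],[[0,0,0],[0,0,0],-1],[[0,0,0],[0,0,0],-1],[[0,0,0],[0,0,0],-1],[[0,0,0],[0,0,0],-1]]'
```

```text
clock: 26.1
tool_pos: [0.651, -0.0359, 0.1823]
orientation: [-179.4, 0.1, -106.7]
force: [1.1, 1.4, -2.6]
opening: 0.0193
gripper_force: 30.0
clock: 27.3
tool_pos: [0.4477, 0.2746, 0.1751]
orientation: [-180.0, -0.1, -89.3]
force: [0.2, -0.1, -1.9]
opening: 0.0193
gripper_force: 30.0
```

Target (0.4452, 0.280, 0.0304). Descend to about 12 mm above.

```bash
python3 -m crank '[[[-0.0025,0.0055,-0.04],[0,0,0],-1],[[0,0,-0.04],[0,0,0],-1],[[0,0,-0.03],[0,0,0],-1],[[0,0,-0.02],[0,0,0],-1],[[0,0,0],[0,0,0],-1],[[0,0,0],[0,0,0],-1],[[0,0,0],[0,0,0],-1],[[0,0,0],[0,0,0],-1]]'
```

```text
clock: 28.1
tool_pos: [0.4456, 0.2816, 0.0467]
orientation: [-179.9, 0.0, -89.2]
force: [-0.5, -0.5, -3.0]
opening: 0.0192
gripper_force: 30.0
```

```bash
python3 -m crank '[[[0,-0.001,-0.005],[0,0,0],-1],[[0,0,-0.005],[0,0,0],-1],[[0,0,0],[0,0,0],-1],[[0,0,0],[0,0,0],-1],[[0,0,0],[0,0,0],-1]]'; python3 -m crank '[[[0,0,-0.002],[0,0,0],-1],[[0,0,-0.002],[0,0,0],-1],[[0,0,-0.001],[0,0,0],-1],[[0,0,0],[0,0,0],-1],[[0,0,0],[0,0,0],-1],[[0,0,0],[0,0,0],-1]]'
```

```text
clock: 28.6
tool_pos: [0.4449, 0.28, 0.0353]
orientation: [-180.0, -0.1, -89.2]
force: [0.7, -0.2, -2.2]
opening: 0.0196
gripper_force: 30.0
clock: 29.2
tool_pos: [0.4452, 0.2802, 0.0304]
orientation: [-179.9, -0.1, -89.2]
force: [3.2, -0.2, -1.1]
opening: 0.0192
gripper_force: 30.0
```

```bash
python3 -m crank '[[[0,0,-0.0004],[0,0,0],-1],[[0,0,0],[0,0,0],-1],[[0,0,0],[0,0,0],-0.4],[[0,0,0],[0,0,0],-0.2],[[0,0,0],[0,0,0],0.2],[[0,0,0],[0,0,0],0.6],[[0,0,0],[0,0,0],1],[[0,0,0],[0,0,0],1],[[0,0,0],[0,0,0],1],[[0,0,0],[0,0,0],1],[[0,0,0],[0,0,0],1]]'; python3 -m crank '[[[0,0,0.02],[0,0,0],1],[[0,0,0.03],[0,0,0],1],[[0,0,0.035],[0,0,0],1],[[0,0,0.035],[0,0,0],1],[[0,0,0],[0,0,0],1],[[0,0,0],[0,0,0],1],[[0,0,0],[0,0,0],1]]'
python3 - <<'E'
from rim import *
save("w9");m,p,d=load("w9");hsv=cv2.cvtColor(p,cv2.COLOR_BGR2HSV).astype(int)
k=(hsv[...,1]<40)&(hsv[...,2]>190);k[:100]=0;k[255:]=0;k[:,:250]=0;k[:,:]&=True;k[:,310:]=0
P,xs,ys=cloud("w9",k);P=P[(P[:,2]>.03)&(P[:,2]<.09)]
h=P[(P[:,1]>.245)&(P[:,1]<.315)];print(len(h),"handle mean",h.mean(0).round(4),"top z",np.percentile(h[:,2],98).round(4),"y min",P[:,1].min().round(4))
f=np.polyfit(h[:,1],h[:,0],1);print("axis slope x/y",f.round(4),"top slope",np.polyfit(h[:,1],h[:,2],1).round(4))
cv2.imwrite("pics/w9.png",p)
E
```

```text
clock: 30.3
tool_pos: [0.4448, 0.28, 0.0299]
orientation: [-180.0, -0.1, -89.2]
force: [-0.7, -1.0, -1.0]
opening: 0.0843
gripper_force: 0.0
clock: 31.0
tool_pos: [0.4443, 0.2795, 0.1491]
orientation: [180.0, -0.1, -89.2]
force: [-0.2, -1.0, 0.1]
opening: 0.0876
gripper_force: 0.0
1862 handle mean [0.4457 0.2787 0.0578] top z 0.0604 y min 0.2129
axis slope x/y [-0.0219  0.4518] top slope [0.0007 0.0576]
```

View pics/w9.png

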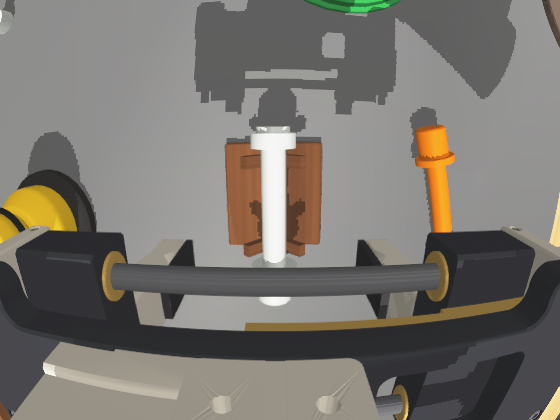

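The gauge lies level in both notches: handle at col 274, no-go end at (274,137), handle top at z = 0.060. The fingers are open and clear.

```bash
python3 -c "
from plant import close_job
print(close_job())"
```

```text
the job is handed in; nothing more can be done
None
```

The bore check is done and handed in: the go end went fully home, the no-go end was refused with its nose inside at about 9 N for just over a second, and the gauge is back level in its V rest with the gripper clear; the verdict was not shown.

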